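# Candle a garnish tomato over the light plate and turn it a quarter turn

## Task

Pick up the turquoise dish with the red cherry tomato by its handle and carry it, without turning it yet, to about 10 cm above the middle of the light plate; keep it still there for a second, then turn it a quarter turn over the plate until its orange tab points the same way as the plate's arrow. Keep the dish level and the tomato inside the white ring all the while, do not touch the tomatoes and leave everything else where it is. Finish holding the dish still up there: do not put it down or let go.

Things in the scene. Friction and masses are not known exactly. Their poses are not given: they have to be found in the camera images.
- dish_grip (a point): centre of the grip bar of the dish to pick up (red tomato in it): a white flat-sided bar 56 mm long (x), 10 mm wide (y), 16 mm high, 100 mm above the dish's underside over its centre, on two 7 mm steel rods in line with it down to the rim. x points level to the orange tab, z up. The tab starts about a quarter turn anticlockwise of the arrow (from above): turn it clockwise
- dish: the same dish, turquoise, round, 132 mm across, rim 26 mm high, with a flat foot and a rigid arched handle; about 0.15 to 0.3 kg, standing on the counter. Origin at the centre of its underside, axes as dish_grip
- dish_ring (a point): centre of the dish's flat inside floor (11 mm above the underside, 89 mm under the grip bar's centre), at the middle of the painted white ring, 25 mm in radius. The floor is flat to about 20 mm radius and then rises to the rim
- dish_tab (a point): middle of the orange tab of that dish, 75 mm from the dish's centre along x, 26 mm above the underside; it reaches 88 mm from the centre
- tomato: red cherry tomato, a ball 30 mm across and 13 to 22 g, lying loose on the floor of the dish to pick up; this origin is on its skin and turns as it rolls
- tomato_center (a point): centre of the red tomato, 15 mm above the dish's floor
- light_center (a point): middle of the top of the light plate, a fixed steel-framed white square 200 x 200 mm and 18 mm high with a dark blue arrow across it. x points the way the arrow points, z up
- dish2: a second dish of the same shape, with a yellow tomato in it: leave it alone. Origin at the centre of its underside, x towards its tab; its handle reaches 108 mm high
- tomato2: yellow tomato, 30 mm ball, in the second dish: leave it alone
- sauce: amber sauce bottle with red cap, 56 mm across, 150 mm high, origin under its centre: leave it alone
- tub: square tub with blue lid, 106 x 106 x 55 mm, origin under its centre: leave it alone
- cup: blue ceramic cup, 72 mm across, 75 mm high, origin under its centre: leave it alone
- spatula: spatula lying on the counter, about 280 mm long: leave it alone
- jar: glass jar with steel lid, 60 mm across, 90 mm high, origin under its centre: leave it alone

How it is judged:
By the outcome, as a careful person would: the job done as asked, in the order asked, and still so for the second after the job is handed in, while the arm keeps its last pose, push and grip.
It also fails if it takes over 61 s, if anything falls off the work surface, if the arm or the gripper's body presses on something with over 40 N, if the wrist force passes 120 N, or if a joint passes its speed limit or range.

## Robot

A 6-joint arm with a two-finger parallel gripper is mounted at the origin on the work surface. World frame = base frame: x ahead of the robot, y to its left, z up, the work surface at z = 0. Lengths are in mm, angles in rad, forces in N, time in s.
With the tool pointing down it reaches from about 375 to 750 mm from the base axis. Payload 9 kg.
Tool frame: the origin (TCP) lies at the very end of the fingers, on their centre line; the grasp point (between the pads) lies 19 mm behind it; z points along the fingers, y is the direction in which the jaws open and shut (so a half turn about z gives the same grasp; the last joint's range is limited). The gripper opens to 85 mm and grips with 20 to 120 N. Pads are 22 mm wide; open, the fingers measure 114 mm over their backs; the gripper's body (76 mm by 85 mm) begins 54 mm behind the grasp point. The pads swing forward as they close: fully open they stand 13 mm farther back than shut.
Start: joints at [1.023, 0.104, 0.097, 1.564, 0, 1.353], TCP at [194.317, 567.695, 231.331] pointing down, gripper open.
Joint ranges: [-2.99, 2.99], [-0.84, 1.86], [-1.1, 1.16], [-1.84, 2.11], [-1.51, 1.56], [-3.14, 3.14]. Speed limits (rad/s): [2.22, 2.22, 2.57, 3.14, 3.14, 3.14].

## Interface

Orientations are given as a rotation vector (axis times angle).
In Python, from cell import bot gives the robot as it stands. The module is installed in compiled form; this text tells all that it offers.
- The arm moves only by the tool apply_moves, never from a script. Its argument "rows" is a list of rows, each a list of 7 numbers: the opening, from -1 (shut) to 1 (fully open), then the shift along the tool's x, y, z in cm, then the turn, a rotation vector about the tool's x, y, z in rad. In form: [[gripper, tx, ty, tz, wx, wy, wz], ...]. A call has 1 to 20 rows; each row shifts and turns the commanded pose from where the row before left it, along the tool's axes as they then stand; what a row does not reach is not made up. A row lasts 1/10 s, in which the tool goes at most 50 mm and 8.59 degrees, less where a joint would pass 70% of its speed; a pose out of reach is approached as far as the arm can. A call is refused whole if a number of a shift passes 5 or a number of a turn 0.15, either way. A call with a gripper value outside its range is refused whole. The fingers move at their own pace and stop on an object; the grip force is fixed at half the most. Time passes only in rows, so rows that do not move let the fingers close. It gives the time, the measured TCP pose, the force and the opening at its end, in the units of the state.
- bot.read_state(): the state, without advancing time (a new reading comes with each control period).
- bot.get_image(name): name is "scene" or "top" or "wrist"; returns a dict with "pixels" (400x640x3 uint8, red, green, blue), "intrinsics" (3x3 intrinsics, pixels), "k1" (the pictures are not rectified: a ray, as slopes to the right and down, at radius r is drawn at 1 + k1 r^2 times it, then the intrinsics apply), "R" (3x3) and "t" (3): a world point X has camera coordinates R X + t. Camera axes: x right, y down, z forward; pixel columns grow to the right and rows downward; lengths in mm; the calibration is good to about 2 mm. A picture is of the moment at which its call begins. There is no depth.
- bot.job_done(): hands the job in, once; it reports no verdict.
Trained networks look in the newest picture that a camera, given by its name, has taken for a name from the list of things; names that differ only in an ending like _2 or _b are one class to them, and where a whole thing is asked for, a point or a joint stands for the part that bears it (a point fixed in the world has none). Each returns a list of dicts, best first, with "confidence" (0 to 1); they miss things now and then, are a little off and sometimes report something else, mostly with a low value. They report only what shows in the picture. A call takes as long as a camera call.
- bot.boxes_of(camera, name): "point" ([column, row] in pixels, amid what is visible of it).
The state is a dict: "time": time; "joints": joint angles; "joint_velocities": joint speeds; "joint_efforts": joint torques, N m; "position": TCP position; "ee_rot": TCP orientation; "force": force on the tool from outside, world axes, zero at the start; "ft_torque": the same for the moment, N m; "finger_gap": finger opening in mm.
Only numpy, scipy, OpenCV 4.12 (cv2) and the standard library are available. Lean on these libraries where they do the work, as an engineer would, in place of code of your own. Each camera call takes 0.05 s, during which the arm holds its last target. There are 200 camera calls.

## Working session

There is one attempt and no reset: what is moved stays moved. The work goes in short steps, Python scripts to look and compute and a tool call to move; the robot and the scene stay as the last step left them, time stands still between calls to the robot, and variables do not carry over. Pictures are saved under pics/ and viewed, about 8 in all and at most 12, crops included, and the job is handed in when it is done.

Besides the shell and the picture viewer there is one more tool, called after "Request:" by a JSON object that holds its "api" and its "payload", one argument or row to a line. apply_moves: Moves the arm, as the interface text tells. Its arguments: {"type":"object","properties":{"rows":{"type":"array","items":{"type":"array","items":{"type":"number"}}}},"required":["rows"]}

```bash
mkdir -p pics
cat > h.py <<'E'
import numpy as np, cv2
from cell import bot
def snap(n,f):
    i=bot.get_image(n); cv2.imwrite('pics/'+f,i['pixels'][:,:,::-1].copy()); return i
def ray(i,p):
    K=np.array(i['intrinsics'],float);d=[i['k1'],0,0,0,0] 
    q=cv2.undistortPoints(np.array([[p]],float),K,np.array(d,float))[0,0]
    R=np.array(i['R']);t=np.array(i['t'])
    return -R.T@t, R.T@np.array([q[0],q[1],1])
def atz(i,p,z):
    c,v=ray(i,p); return c+v*(z-c[2])/v[2]
def proj(i,X):
    return cv2.projectPoints(np.array(X,float).reshape(-1,1,3),cv2.Rodrigues(np.array(i['R'],float))[0],np.array(i['t'],float),np.array(i['intrinsics'],float),np.array([i['k1'],0,0,0,0],float))[0].reshape(-1,2)
E
python3 - <<'E'
from h import *
Z=dict(dish_grip=100,dish_ring=11,dish_tab=26,tomato_center=26,light_center=18)
print(bot.read_state())
for c in('scene','top'):
    i=snap(c,c+'0.png')
    for n in list(Z)+['dish2','sauce','tub','cup','jar']:
        for d in bot.boxes_of(c,n)[:3]:
            print(c,n,np.round(d['point'],1),round(d['confidence'],2),np.round(atz(i,d['point'],Z.get(n,40))[:2]))
E
```

```text
{'time': 0.0, 'joints': array([ 1.02331084e+00,  1.04673454e-01,  9.64214896e-02,  1.56391998e+00,
       -6.18807389e-06,  1.35308166e+00]), 'joint_velocities': array([-0.00115887,  0.00132027,  0.00027262, -0.0010341 ,  0.00084318,
        0.00043888]), 'joint_efforts': array([ 1.27089374e-03, -5.56927371e+01,  5.03653622e+01,  1.67065737e-02,
       -3.12327229e-04,  5.86506894e-05]), 'position': array([194.10559849, 567.35586339, 230.51117978]), 'ee_rot': array([-5.15575348e-01, -3.09848220e+00,  2.00788097e-03]), 'force': array([0.07608888, 0.52157049, 0.23349086]), 'ft_torque': array([-0.06099624,  0.02605566, -0.02435443]), 'finger_gap': 85.7189850699882}
scene dish_grip [273.9 201.5] 0.87 [520. -58.]
scene dish_grip [340.7 130.1] 0.55 [498. 390.]
scene dish_ring [274.  205.6] 0.93 [468.  12.]
scene dish_tab [273.8 206. ] 0.66 [479.  -4.]
scene dish_tab [234.3 248.1] 0.38 [ 487. -206.]
scene tomato_center [278.8 206.4] 0.43 [493.   3.]
scene light_center [325.5 181.4] 0.97 [547. 196.]
scene dish2 [272.5 200.1] 0.94 [470.   4.]
scene dish2 [231.2 244.8] 0.56 [ 482. -210.]
scene dish2 [341.5 131.4] 0.3 [460. 475.]
scene sauce [275.7 205.9] 0.54 [493. -14.]
scene tub [382.7 215.9] 0.78 [785. 111.]
scene cup [342.5 130.8] 0.63 [461. 481.]
scene jar [374.6 155.3] 0.62 [634. 392.]
scene jar [229.7 243.1] 0.36 [ 475. -207.]
top dish_grip [330.8 220.7] 0.77 [494. -21.]
top dish_tab [330.5 223.5] 0.96 [485. -22.]
top light_center [270.2 206. ] 0.82 [544. 203.]
top dish2 [383.5 227.4] 0.9 [ 476. -214.]
top dish2 [330.3 221.7] 0.74 [492. -21.]
top sauce [440.  180.4] 0.62 [ 655. -421.]
top tub [293.3 144.9] 0.92 [771. 124.]
top cup [197.8 222.1] 0.81 [475. 464.]
top cup [328.4 221.9] 0.17 [491. -14.]
```

View pics/top0.png

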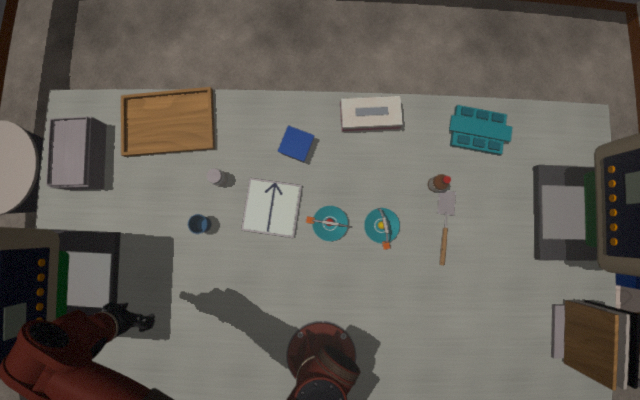

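View pics/scene0.png

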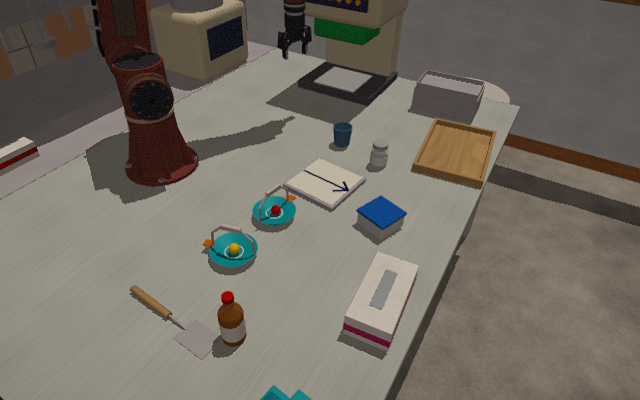

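The top view shows the red-tomato dish near (330,223), its tab at (310,220), and the plate near (272,208) with its arrow pointing up in the picture (+x). I'll refine these by colour.

Run:
```python
from h import *
i=snap('top','top1.png');j=snap('scene','sc1.png')
def blob(im,lo,hi,box):
    h=cv2.cvtColor(im['pixels'],cv2.COLOR_RGB2HSV);m=cv2.inRange(h,lo,hi)
    x0,y0,x1,y1=box;s=m[y0:y1,x0:x1];ys,xs=np.nonzero(s);return np.array([xs.mean()+x0,ys.mean()+y0]),len(xs)
tq=((80,100,60),(100,255,255));orr=((5,150,120),(18,255,255));rd=((0,150,60),(3,255,255))
for im,n,b in((i,'top',(300,195,356,250)),(j,'scene',(245,180,305,235))):
    for nm,c,z in(('dish',tq,20),('tab',orr,26),('tom',rd,26)):
        p,k=blob(im,*c,b);print(n,nm,p.round(1),k,atz(im,p,z).round(1))
# plate corners in top
p=i['pixels'][170:245,235:310];g=cv2.cvtColor(p,cv2.COLOR_RGB2HSV)
m=cv2.inRange(g,(0,0,195),(180,40,255));c=max(cv2.findContours(m,0,2)[0],key=cv2.contourArea)
r=cv2.minAreaRect(c);bp=cv2.boxPoints(r)+[235,170];print(bp.round(1));P=np.array([atz(i,q,18) for q in bp]);print(P.round(0),P.mean(0))
blue=((105,80,20),(130,255,160))
h=cv2.cvtColor(i['pixels'],cv2.COLOR_RGB2HSV);mb=cv2.inRange(h,*blue)[180:238,248:298];ys,xs=np.nonzero(mb)
W=np.array([atz(i,(x+248,y+180),18)[:2] for x,y in zip(xs,ys)]);print(len(W),W.mean(0));u=np.linalg.svd(W-W.mean(0))[2][0];print('arrow axis',u,np.degrees(np.arctan2(u[1],u[0])))
a=cv2.resize(i['pixels'][165:255,235:415],None,fx=4.4,fy=4.4,interpolation=2)
b=cv2.resize(j['pixels'][150:240,235:415],None,fx=4.4,fy=4.4,interpolation=2)
cv2.imwrite('pics/z.png',np.vstack([a,b])[:600,:,::-1])
cv2.imwrite('pics/z.png',cv2.resize(np.vstack([a,b]),(600,600))[:,:,::-1])
```

```text
top dish [330.1 223.2] 742 [486.6 -20.5  20. ]
top tab [309.4 219.5] 34 [497.9  56.   26. ]
top tom [329.3 219.6] 7 [499.6 -16.9  26. ]
scene dish [274.3 210.2] 727 [487.1 -13.5  20. ]
scene tab [290.2 197.7] 33 [499.8  55.5  26. ]
scene tom [275.3 209.6] 59 [492.1 -15.1  26. ]Traceback (most recent call last):
  File "<stdin>", line 12, in <module>
ValueError: max() iterable argument is empty
```

Request:
{"api": "apply_moves", "payload": {
  "rows": [
    [1,-3.1,-3.1,0,0,0,0],
    [1,-3.1,-3.1,0,0,0,0],
    [1,-3.1,-3.1,0,0,0,0],
    [1,-3.1,-3.1,0,0,0,0],
    [1,-3.1,-3.1,0,0,0,0],
    [1,-3.1,-3.1,0,0,0,0],
    [1,-3.1,-3.1,0,0,0,0],
    [1,-3.1,-3.1,0,0,0,0],
    [1,-3.1,-3.1,0,0,0,0],
    [1,-3.1,-3.1,0,0,0,0],
    [1,-3.1,-3.1,0,0,0,0],
    [1,-3.1,-3.1,0,0,0,0],
    [1,-3.1,-3.1,0,0,0,0],
    [1,-3.1,-3.1,0,0,0,0],
    [1,-3.1,-3.1,0,0,0,0]
  ]
}}

```text
time: 2.7
position: [484.2, -24.8, 231.5]
ee_rot: [0.516, 3.098, 0.0]
force: [0.4, 0.1, -0.3]
finger_gap: 85.5
```

Request:
{"api": "apply_moves", "payload": {
  "rows": [
    [1,0,0,0,0,0,-0.145],
    [1,0,0,0,0,0,-0.145],
    [1,0,0,0,0,0,-0.145],
    [1,0,0,0,0,0,-0.145],
    [1,0,0,0,0,0,-0.145],
    [1,0,0,0,0,0,-0.145],
    [1,0,0,0,0,0,-0.145],
    [1,0,0,0,0,0,-0.145],
    [1,0,0,0,0,0,-0.145],
    [1,0,0,0,0,0,-0.145],
    [1,0,0,0,0,0,-0.145],
    [1,0,0,0,0,0,-0.145],
    [1,0,0,0,0,0,0]
  ]
}}

```text
time: 4.0
position: [483.7, -22.8, 231.4]
ee_rot: [-2.039, 2.39, -0.0]
force: [0.1, -0.3, -0.1]
finger_gap: 85.5
```

Run:
```python
from h import *
i=snap('wrist','w1.png');s=bot.read_state()
R=cv2.Rodrigues(s['ee_rot'])[0];print(s['position'],R.round(3),s['joints'].round(3))
Z=dict(dish_grip=100,dish_ring=11,dish_tab=26,tomato_center=26,light_center=18)
for n in Z:
  for d in bot.boxes_of('wrist',n)[:3]: print(n,d['point'],d['confidence'],atz(i,d['point'],Z[n]))
```

```text
[483.661867   -22.83733218 231.34949239] [[-0.163 -0.987  0.   ]
 [-0.987  0.163  0.   ]
 [-0.    -0.    -1.   ]] [-0.318 -0.251 -0.242  1.58   0.    -1.725]
dish_grip [313.6, 168.7] 0.97 [487.04647414 -36.83786125 100.        ]
dish_ring [315.2, 167.2] 0.61 [490.22360152 -15.98894966  11.        ]
dish_ring [301.5, 321.2] 0.45 [538.44387228 174.19778773  11.        ]
dish_tab [315.4, 164.6] 0.86 [488.8128779  -22.29254498  26.        ]
tomato_center [303.2, 168.2] 0.89 [501.5573327  -20.55325209  26.        ]
light_center [302.5, 320.7] 0.63 [535.82399298 168.27678086  18.        ]
```

View pics/w1.png

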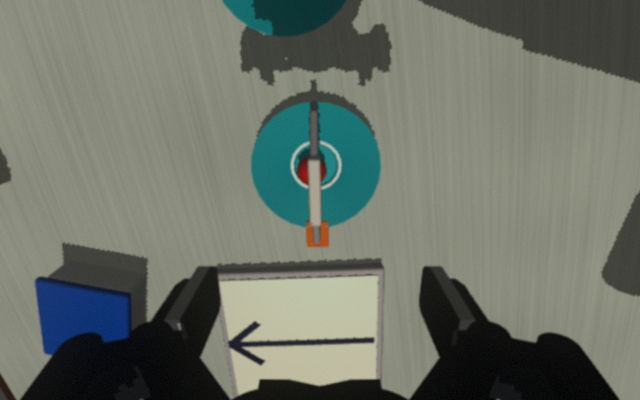

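The wrist view shows the bar running vertically at (315,160–226), the tab at (317,235), the dish centre near (316,165), the ring at (316,165), and the arrow from (374,340) to (230,344).

Run:
```python
from h import *
im=cv2.imread('pics/w1.png');i=bot.get_image('wrist');h=cv2.cvtColor(i['pixels'],cv2.COLOR_RGB2HSV)
def M(lo,hi,b):
    m=cv2.inRange(h,lo,hi)*0+0;x0,y0,x1,y1=b;m[y0:y1,x0:x1]=cv2.inRange(h,lo,hi)[y0:y1,x0:x1];return m
def cen(m): ys,xs=np.nonzero(m);return np.array([xs.mean(),ys.mean()]),len(xs)
b=(240,85,395,255)
dm=M((80,100,60),(100,255,255),b);c=max(cv2.findContours(dm,0,2)[0],key=cv2.contourArea);hull=cv2.convexHull(c)
pts=np.array([atz(i,p[0].astype(float),26)[:2] for p in hull])
A=np.c_[2*pts,np.ones(len(pts))];s=np.linalg.lstsq(A,(pts**2).sum(1),rcond=None)[0];print('dish circ',s[:2],np.sqrt(s[2]+s[0]**2+s[1]**2))
p,n=cen(M((5,150,100),(18,255,255),b));print('tab',p,n,atz(i,p,26))
p,n=cen(M((0,150,60),(4,255,255),b));print('tom',p,n,atz(i,p,26))
for r in range(100,235,6): print(r,[tuple(int(v) for v in h[r,c]) for c in range(308,323,2)])
pm=M((0,0,150),(180,60,255),(190,258,420,400))
bl=M((100,60,10),(130,255,140),(226,300,385,375));ys,xs=np.nonzero(bl);W=np.array([atz(i,(x,y),18)[:2] for x,y in zip(xs.astype(float),ys)]);u=np.linalg.svd(W-W.mean(0))[2][0];print(len(W),W.mean(0),u,np.degrees(np.arctan2(u[1],u[0])), W[xs.argmin()],W[xs.argmax()])
sh=xs>270;u=np.linalg.svd(W[sh]-W[sh].mean(0))[2][0];print('shaft',u,np.degrees(np.arctan2(u[1],u[0])))
for q in((220,273),(382,262),(374,340),(230,344)): print(q,atz(i,q,18))
```

```text
dish circ [481.93059353 -18.16248161] 59.26294748387373
tab [318.08108108 235.42342342] 333 [498.80535139  55.1487488   26.        ]
tom [307.68240343 170.87982833] 233 [497.54329125 -17.15502181  26.        ]
100 [(55, 23, 67), (47, 27, 67), (56, 28, 64), (47, 28, 64), (60, 19, 66), (68, 30, 68), (54, 20, 65), (60, 26, 69)]
106 [(90, 202, 115), (87, 119, 73), (30, 10, 50), (53, 19, 53), (90, 34, 53), (90, 188, 103), (90, 200, 120), (90, 197, 119)]
112 [(90, 181, 104), (77, 24, 73), (18, 15, 86), (30, 12, 87), (80, 22, 71), (91, 184, 94), (91, 203, 118), (90, 203, 118)]
118 [(89, 168, 85), (60, 10, 77), (25, 17, 89), (25, 17, 92), (60, 13, 76), (90, 170, 99), (90, 201, 117), (90, 197, 119)]
124 [(90, 180, 105), (68, 13, 78), (17, 20, 91), (15, 16, 95), (30, 10, 79), (90, 141, 78), (91, 203, 117), (90, 203, 118)]
130 [(90, 182, 105), (81, 23, 77), (30, 9, 87), (30, 17, 92), (15, 7, 77), (91, 111, 62), (90, 203, 102), (91, 207, 118)]
136 [(90, 183, 103), (78, 16, 78), (25, 17, 91), (24, 14, 92), (30, 13, 81), (90, 129, 79), (90, 202, 116), (91, 207, 118)]
142 [(79, 35, 159), (66, 14, 9
[... 1654 characters left out ...]
4, 173), (20, 38, 170), (20, 38, 140), (83, 57, 90)]
226 [(11, 203, 166), (10, 181, 162), (13, 89, 141), (20, 29, 130), (17, 31, 131), (25, 23, 120), (9, 113, 122), (10, 214, 172)]
232 [(10, 215, 171), (10, 217, 175), (9, 160, 151), (13, 21, 109), (18, 22, 118), (19, 19, 107), (7, 120, 119), (11, 217, 173)]
375 [583.06781118 195.28094822] [-0.99302213  0.11792812] 173.22745641431564 [631.2438524  187.83173872] [456.40234747 209.41579759]
shaft [ 0.99324711 -0.116018  ] -6.662345169992556
(220, 273) [618.72379566  87.81805424  18.        ]
(382, 262) [433.31262504 103.28586201  18.        ]
(374, 340) [454.11099839 211.38885583  18.        ]
(230, 344) [632.89483322 189.18306602  18.        ]
```

Run:
```python
from h import *
i=bot.get_image('wrist');h=cv2.cvtColor(i['pixels'],cv2.COLOR_RGB2HSV)
def circ(i,box,z):
    h=cv2.cvtColor(i['pixels'],cv2.COLOR_RGB2HSV);x0,y0,x1,y1=box
    m=cv2.inRange(h[y0:y1,x0:x1],(80,100,50),(100,255,255));m=cv2.morphologyEx(m,cv2.MORPH_OPEN,np.ones((3,3)))
    ys,xs=np.nonzero(m);H=cv2.convexHull(np.c_[xs+x0,ys+y0].astype(np.int32))[:,0].astype(float)
    p=np.array([atz(i,q,z)[:2] for q in H]);s=np.linalg.lstsq(np.c_[2*p,np.ones(len(p))],(p**2).sum(1),rcond=None)[0]
    return s[:2],np.sqrt(s[2]+s[0]**2+s[1]**2)
print('dish w',circ(i,(240,85,395,250),26))
a,b=atz(i,(313.3,157.5),106),atz(i,(315.1,225),106);print('bar',a,b,(a+b)/2,np.linalg.norm(a-b),np.degrees(np.arctan2(*(b-a)[1::-1])))
# ring
m=cv2.inRange(h,(0,0,125),(100,60,255));m[:,306:324]=0;sel=np.zeros_like(m);sel[138:195,288:345]=1;ys,xs=np.nonzero(m*sel)
p=np.array([atz(i,(x,y),11)[:2] for x,y in zip(xs.astype(float),ys)]);s=np.linalg.lstsq(np.c_[2*p,np.ones(len(p))],(p**2).sum(1),rcond=None)[0];print('ring',s[:2],np.sqrt(s[2]+s[0]**2+s[1]**2),len(p))
t=bot.get_image('top');print('dish top',circ(t,(300,195,358,250),26))
crop=lambda im,x0,y0,x1,y1,f:cv2.resize(im['pixels'][y0:y1,x0:x1],None,fx=f,fy=f,interpolation=cv2.INTER_CUBIC)
A=crop(t,235,170,310,245,5);j=bot.get_image('scene');B=crop(j,275,145,375,220,5)
cv2.imwrite('pics/z.png',cv2.resize(np.hstack([A[:375],B[:375]]),None,fx=.91,fy=.91)[:,:,::-1])
```

```text
dish w (array([489.25384221, -19.19703618]), np.float64(65.20173131264123))
bar [485.36893352 -47.13598849 106.        ] [493.28532729   8.68087493 106.        ] [489.3271304  -19.22755678 106.        ] 56.37545150725689 81.92769251688715
ring [489.48363976 -17.85182556] 24.90352015395893 347Traceback (most recent call last):
  File "<stdin>", line 14, in <module>
  File "<stdin>", line 6, in circ
TypeError: 'NoneType' object is not subscriptable
```

Request:
{"api": "apply_moves", "payload": {
  "rows": [
    [1,-0.47,-0.5,0,0,0,-0.03],
    [1,0,0,1,0,0,0],
    [1,0,0,2,0,0,0],
    [1,0,0,2,0,0,0],
    [1,0,0,2,0,0,0],
    [1,0,0,2,0,0,0],
    [1,0,0,1.5,0,0,0],
    [1,0,0,1,0,0,0],
    [1,0,0,1,0,0,0],
    [1,0,0,1,0,0,0],
    [1,0,0,0.8,0,0,0],
    [1,0,0,0.5,0,0,0],
    [1,0,0,0.2,0,0,0],
    [1,0,0,0,0,0,0],
    [1,0,0,0,0,0,0]
  ]
}}

```text
time: 5.95
position: [489.6, -19.1, 81.7]
ee_rot: [-2.071, 2.361, -0.001]
force: [-1.0, 0.1, 0.5]
finger_gap: 85.4
```

Run:
```python
from h import *
t=bot.get_image('top');j=bot.get_image('scene');w=snap('wrist','w2.png')
A=cv2.imread('pics/top0.png');B=cv2.imread('pics/scene0.png')
f=lambda im,x0,y0,x1,y1:cv2.resize(im[y0:y1,x0:x1],(400,300),interpolation=cv2.INTER_CUBIC)
cv2.imwrite('pics/z.png',np.vstack([np.hstack([f(A,225,170,317,239),f(B,275,145,375,220)]),np.hstack([cv2.resize(w['pixels'][:,:,::-1],(400,300)),f(j['pixels'][:,:,::-1],225,130,365,235)])]))
# fit plate outline by edge gradients in top0: maximise mean |gradient| along square
def fit(img,cam):
    g=cv2.GaussianBlur(cv2.cvtColor(img,cv2.COLOR_BGR2GRAY).astype(np.float32),(0,0),.8)
    G=np.hypot(cv2.Sobel(g,5,1,0),cv2.Sobel(g,5,0,1))
    best=[]
    u=np.linspace(-90,90,40)
    for th in np.radians(np.arange(-12,0,.5)):
      c,s=np.cos(th),np.sin(th)
      L=np.r_[np.c_[u,u*0+100],np.c_[u,u*0-100],np.c_[u*0+100,u],np.c_[u*0-100,u]]@np.array([[c,s],[-s,c]])
      for x in range(525,560,1):
        for y in range(182,216,1):
          best.append((x,y,th,L))
    X=np.array([np.c_[L+[x,y],np.full(160,18.)] for x,y,th,L in best],np.float32)
    P=proj(cam,X.reshape(-1,3)).astype(np.float32)
    v=cv2.remap(G,P[:,0].reshape(-1,160),P[:,1].reshape(-1,160),1).mean(1) if 0 else G[np.rint(P[:,1]).astype(int),np.rint(P[:,0]).astype(int)].reshape(-1,160).mean(1)
    for k in np.argsort(-v)[:4]: print(best[k][:2],np.degrees(best[k][2]),v[k])
fit(A,t);fit(B,j)
for p in((275,183),(268,232)): print(atz(t,p,18))
```

```text
(532, 194) -7.0 88.05857
(531, 194) -7.0 87.643234
(532, 194) -6.5 87.56392
(532, 194) -7.499999999999999 87.325935
(550, 197) -7.499999999999999 133.48877
(551, 197) -7.499999999999999 133.13243
(551, 198) -7.499999999999999 132.97192
(551, 197) -7.0 132.89224
[629.72467646 188.66844748  18.        ]
[447.3173503  207.42670488  18.        ]
```

View pics/z.png

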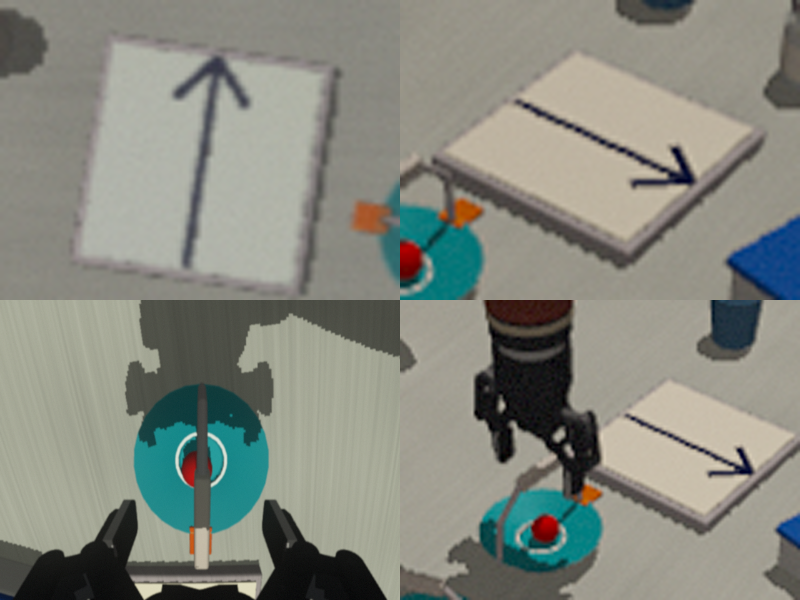

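The crops show the fingers on either side of the bar, and the tomato inside the ring. Closing now.

Request:
{"api": "apply_moves", "payload": {
  "rows": [
    [0.5,0,0,0,0,0,0],
    [0,0,0,0,0,0,0],
    [-0.4,0,0,0,0,0,0],
    [-0.6,0,0,0,0,0,0],
    [-0.65,0,0,0,0,0,0],
    [-0.7,0,0,0,0,0,0],
    [-0.75,0,0,0,0,0,0],
    [-0.8,0,0,0,0,0,0],
    [-1,0,0,0,0,0,0],
    [-1,0,0,0,0,0,0],
    [-1,0,0,0,0,0,0],
    [-1,0,0,0,0,0,0]
  ]
}}

```text
time: 7.3
position: [489.3, -18.9, 81.3]
ee_rot: [-2.072, 2.362, 0.0]
force: [-2.2, 0.1, 0.3]
finger_gap: 8.9
```

Run:
```python
from h import *
s=bot.read_state();print(s['position'],s['force'],s['ft_torque'],s['finger_gap'])
w=snap('wrist','w3.png');j=bot.get_image('scene')
t=bot.get_image('top')
for p in((271.9,207.8),):print(atz(t,p,18))
print(atz(j,(325.2,181.8),18))
f=lambda im,x0,y0,x1,y1:cv2.resize(im[y0:y1,x0:x1],(400,300),interpolation=cv2.INTER_CUBIC)
cv2.imwrite('pics/z2.png',np.hstack([cv2.resize(w['pixels'][:,:,::-1],(400,300)),f(j['pixels'][:,:,::-1],225,130,365,235)]))
```

```text
[489.27256098 -18.93704145  81.26675675] [-2.22017539  0.07483568  0.33711988] [ 0.08814662  0.42367881 -0.05105079] 8.853528197075498
[537.01565688 196.49253017  18.        ]
[547.71463783 193.45509671  18.        ]
```

View pics/z2.png

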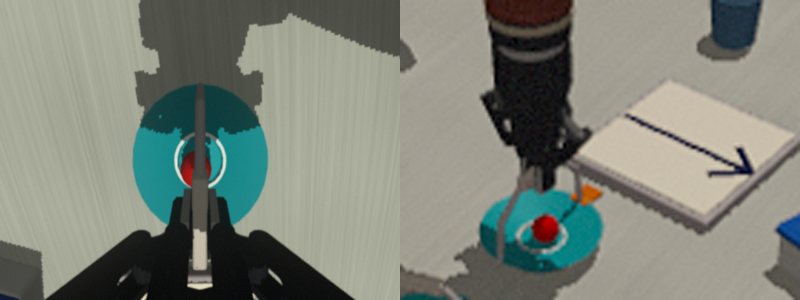

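Request:
{"api": "apply_moves", "payload": {
  "rows": [
    [-1,0,0,-0.05,0,0,0],
    [-1,0,0,-0.05,0,0,0],
    [-1,0,0,-0.1,0,0,0],
    [-1,0,0,-0.1,0,0,0],
    [-1,0,0,-0.15,0,0,0],
    [-1,0,0,-0.2,0,0,0],
    [-1,0,0,-0.25,0,0,0],
    [-1,0,0,-0.3,0,0,0],
    [-1,0,0,-0.35,0,0,0],
    [-1,0,0,-0.4,0,0,0],
    [-1,0,0,-0.4,0,0,0],
    [-1,0,0,-0.4,0,0,0],
    [-1,0,0,-0.35,0,0,0],
    [-1,0,0,-0.3,0,0,0],
    [-1,0,0,-0.25,0,0,0],
    [-1,0,0,-0.2,0,0,0],
    [-1,0,0,-0.15,0,0,0],
    [-1,0,0,-0.1,0,0,0],
    [-1,0,0,-0.05,0,0,0],
    [-1,0,0,0,0,0,0]
  ]
}}

```text
time: 9.45
position: [489.4, -19.0, 122.8]
ee_rot: [-2.072, 2.362, 0.0]
force: [0.6, 0.8, -2.4]
finger_gap: 8.7
```

```bash
cat > chk.py <<'E'
from h import *
import sys
# tomato vs ring in dish, estimated from scene camera and dish pose from TCP
def red(im,box):
    h=cv2.cvtColor(im['pixels'],cv2.COLOR_RGB2HSV);x0,y0,x1,y1=box
    m=np.zeros(h.shape[:2],np.uint8);m[y0:y1,x0:x1]=cv2.inRange(h[y0:y1,x0:x1],(0,140,50),(4,255,255))
    n,l,st,c=cv2.connectedComponentsWithStats(m);k=1+st[1:,4].argmax();return c[k],st[k]
s=bot.read_state();p=s['position'];R=cv2.Rodrigues(s['ee_rot'])[0]
c=p+R@[0,0,-19.]                       # grip bar centre
print('t',s['time'],'pos',p.round(1),'F',s['force'].round(1),'tilt',R[:2,2].round(4),'gap',round(s['finger_gap'],1),'head',round(np.degrees(np.arctan2(R[1,0],R[0,0])),1),'j6',s['joints'][5].round(2))
out=[]
for n in('scene','wrist'):
    i=bot.get_image(n);q=proj(i,[c-[0,0,74]])[0].astype(int)
    r=45 if n=='wrist' else 22
    try:
        d,st=red(i,(q[0]-r,q[1]-r,q[0]+r,q[1]+r));X=atz(i,d,c[2]-74);print(n,'tom-dishcentre',(X-c)[:2].round(1),st)
    except Exception as e: print(n,e)
    im=i['pixels'][:,:,::-1]
    if n=='scene': x,y=q;im=im[max(0,y-70):max(0,y-70)+120,x-80:x+80]
    out.append(cv2.resize(im,(400,300),interpolation=cv2.INTER_CUBIC))
cv2.imwrite('pics/'+sys.argv[1],np.hstack(out))
E
python3 chk.py c1.png
```

```text
t 9.45 pos [489.4 -19.  122.8] F [ 0.6  0.8 -2.4] tilt [0.     0.0001] gap 8.7 head -97.5 j6 -1.75
scene tom-dishcentre [3.6 3.5] [271 195   9   9  66]
wrist tom-dishcentre [12.2  0.2] [290 203  21  46 664]
```

View pics/c1.png

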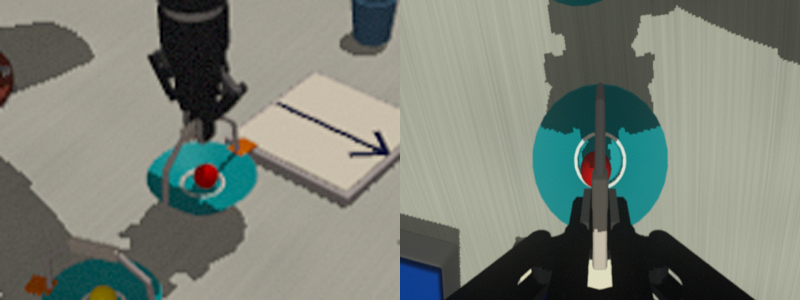

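Lifted, with the tomato about 5 mm off centre and inside the ring. Next is one smooth, slow carry with no turning.

Request:
{"api": "apply_moves", "payload": {
  "rows": [
    [-1,-0.014,-0.001,-0.019,0,0,0],
    [-1,-0.028,-0.003,-0.038,0,0,0],
    [-1,-0.042,-0.004,-0.057,0,0,0],
    [-1,-0.056,-0.006,-0.076,0,0,0],
    [-1,-0.07,-0.007,-0.095,0,0,0],
    [-1,-0.084,-0.008,-0.114,0,0,0],
    [-1,-0.098,-0.01,-0.133,0,0,0],
    [-1,-0.112,-0.011,-0.152,0,0,0],
    [-1,-0.126,-0.013,-0.171,0,0,0],
    [-1,-0.14,-0.014,-0.19,0,0,0],
    [-1,-0.154,-0.015,-0.209,0,0,0],
    [-1,-0.168,-0.017,-0.228,0,0,0],
    [-1,-0.182,-0.018,-0.247,0,0,0],
    [-1,-0.196,-0.02,-0.266,0,0,0],
    [-1,-0.21,-0.021,-0.285,0,0,0],
    [-1,-0.224,-0.022,-0.304,0,0,0],
    [-1,-0.238,-0.024,-0.323,0,0,0],
    [-1,-0.252,-0.025,-0.342,0,0,0],
    [-1,-0.266,-0.027,-0.361,0,0,0],
    [-1,-0.28,-0.028,-0.38,0,0,0]
  ]
}}

```text
time: 11.55
position: [496.1, 10.0, 163.0]
ee_rot: [-2.072, 2.362, 0.0]
force: [-0.5, 0.2, -2.5]
finger_gap: 8.8
```

Request:
{"api": "apply_moves", "payload": {
  "rows": [
    [-1,-0.294,-0.029,-0.361,0,0,0],
    [-1,-0.308,-0.031,-0.342,0,0,0],
    [-1,-0.322,-0.032,-0.323,0,0,0],
    [-1,-0.336,-0.034,-0.304,0,0,0],
    [-1,-0.35,-0.035,-0.285,0,0,0],
    [-1,-0.364,-0.036,-0.266,0,0,0],
    [-1,-0.378,-0.038,-0.247,0,0,0],
    [-1,-0.392,-0.039,-0.228,0,0,0],
    [-1,-0.406,-0.041,-0.209,0,0,0],
    [-1,-0.42,-0.042,-0.19,0,0,0],
    [-1,-0.434,-0.043,-0.171,0,0,0],
    [-1,-0.448,-0.045,-0.152,0,0,0],
    [-1,-0.462,-0.046,-0.133,0,0,0],
    [-1,-0.476,-0.048,-0.114,0,0,0],
    [-1,-0.49,-0.049,-0.095,0,0,0],
    [-1,-0.504,-0.05,-0.076,0,0,0],
    [-1,-0.518,-0.052,-0.057,0,0,0],
    [-1,-0.532,-0.053,-0.038,0,0,0],
    [-1,-0.546,-0.055,-0.019,0,0,0],
    [-1,-0.56,-0.056,0,0,0,0]
  ]
}}

```text
time: 13.55
position: [515.8, 93.8, 198.8]
ee_rot: [-2.072, 2.362, 0.0]
force: [0.2, -0.6, -2.5]
finger_gap: 9.0
```

Request:
{"api": "apply_moves", "payload": {
  "rows": [
    [-1,-0.546,-0.055,0,0,0,0],
    [-1,-0.532,-0.053,0,0,0,0],
    [-1,-0.518,-0.052,0,0,0,0],
    [-1,-0.504,-0.05,0,0,0,0],
    [-1,-0.49,-0.049,0,0,0,0],
    [-1,-0.476,-0.048,0,0,0,0],
    [-1,-0.462,-0.046,0,0,0,0],
    [-1,-0.448,-0.045,0,0,0,0],
    [-1,-0.434,-0.043,0,0,0,0],
    [-1,-0.42,-0.042,0,0,0,0],
    [-1,-0.406,-0.041,0,0,0,0],
    [-1,-0.392,-0.039,0,0,0,0],
    [-1,-0.378,-0.038,0,0,0,0],
    [-1,-0.364,-0.036,0,0,0,0],
    [-1,-0.35,-0.035,0,0,0,0],
    [-1,-0.336,-0.034,0,0,0,0],
    [-1,-0.322,-0.032,0,0,0,0],
    [-1,-0.308,-0.031,0,0,0,0],
    [-1,-0.294,-0.029,0,0,0,0],
    [-1,-0.28,-0.028,0,0,0,0]
  ]
}}

```text
time: 15.55
position: [534.7, 174.4, 198.8]
ee_rot: [-2.072, 2.362, 0.0]
force: [0.3, -0.1, -2.6]
finger_gap: 9.1
```

Request:
{"api": "apply_moves", "payload": {
  "rows": [
    [-1,-0.266,-0.027,0,0,0,0],
    [-1,-0.252,-0.025,0,0,0,0],
    [-1,-0.238,-0.024,0,0,0,0],
    [-1,-0.224,-0.022,0,0,0,0],
    [-1,-0.196,-0.02,0,0,0,0],
    [-1,-0.182,-0.018,0,0,0,0],
    [-1,-0.168,-0.017,0,0,0,0],
    [-1,-0.154,-0.015,0,0,0,0],
    [-1,-0.14,-0.014,0,0,0,0],
    [-1,-0.126,-0.013,0,0,0,0],
    [-1,-0.112,-0.011,0,0,0,0],
    [-1,-0.098,-0.01,0,0,0,0],
    [-1,-0.084,-0.008,0,0,0,0],
    [-1,-0.07,-0.007,0,0,0,0],
    [-1,-0.056,-0.006,0,0,0,0],
    [-1,-0.042,-0.004,0,0,0,0],
    [-1,-0.028,-0.003,0,0,0,0],
    [-1,-0.014,-0.001,0,0,0,0]
  ]
}}

```text
time: 17.35
position: [540.3, 198.1, 198.8]
ee_rot: [-2.072, 2.362, 0.0]
force: [-0.4, 0.4, -2.7]
finger_gap: 9.0
```

```bash
python3 chk.py c2.png
python3 - <<'E'
from h import *
w=bot.get_image('wrist');s=bot.read_state();R=cv2.Rodrigues(s['ee_rot'])[0]
# camera in tool frame -> pose at w1
Rc=np.array(w['R']);C=-Rc.T@np.array(w['t']);off=R.T@(C-s['position']);Rt=Rc@R
R1=cv2.Rodrigues(np.array([-2.039,2.39,0.]))[0];R1c=Rt@R1.T;C1=np.array([483.66,-22.84,231.35])+R1@off
cam=dict(w);cam['R']=R1c;cam['t']=-R1c@C1
cv2.imwrite('pics/w4.png',w['pixels'][:,:,::-1])
g=cv2.cvtColor(cv2.imread('pics/w1.png'),cv2.COLOR_BGR2GRAY)
for x in(240,280,320,360): print(x,g[254:280,x])
for y in(275,285,295): print(y,'L',g[y,210:232],'R',g[y,372:392])
print([atz(cam,p,18).round(1) for p in((320,265),(300,265),(220,280),(383,280),(374,340),(230,344))])
E
```

```text
t 17.35 pos [540.3 198.1 198.8] F [-0.4  0.4 -2.7] tilt [0.0001 0.0001] gap 9.0 head -97.5 j6 -1.32
scene tom-dishcentre [3.8 4.4] [323 144   9   9  59]
wrist tom-dishcentre [12.3  0.3] [289 203  22  46 662]
240 [137 139 137 137 139 137 138 138 136 124  90  71  65  61  55  52  53  56
  67  89 110 123 135 132 119 108]
280 [142 141 144 143 142 143 138 126 100  81  73  65  61  56  53  55  59  73
  96 118 133 137 133 118 116 156]
320 [143 142 142 143 141 131 100  79  72  70  66  58  58  55  57  61  79 101
 123 133 132 123 103 125 173 190]
360 [141 141 140 140 131 100  76  70  66  62  55  55  54  58  67  83 108 125
 135 133 121 118 152 182 191 191]
275 L [ 27  28  27  27  27  32  33  57  89 112 119 119 118 121 120 121 121 120
 123 123 125 125] R [129 136 135 137 138 137 139 133 136 133 124 112 121 135 140 141 140 141
 142 140]
285 L [ 25  29  26  26  26  24  27  32  71 128 170 184 188 187 184 187 186 187
 187 188 187 187] R [191 191 189 190 186 168 146 136 136 132 122 113 121 137 140 142 142 141
 140 142]
295 L [ 25  25  24  28  27  23  27  27  32  58 109 156 180 186 188 185 186 187
 187 185 186 186] R [190 189 190 189 186 168 148 140 137 131 126 122 132 139 140 142 142 139
 139 141]
[array([502.7,  95.7,  18. ]), array([525.2,  92.1,  18. ]), array([620.6,  97.5,  18. ]), array([433.8, 126.8,  18. ]), array([453. , 211.3,  18. ]), array([631.9, 189.8,  18. ])]
```

View pics/c2.png

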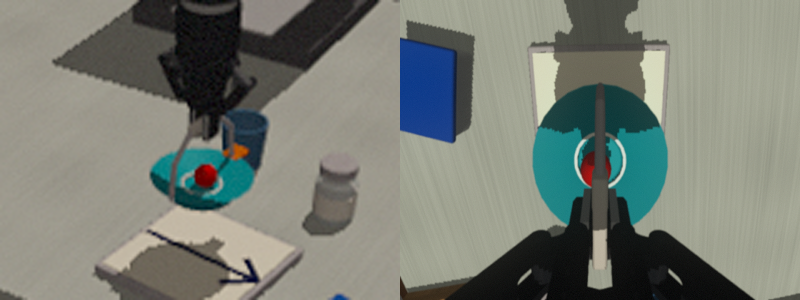

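Run:
```python
from h import *
w=bot.get_image('wrist');g=cv2.GaussianBlur(cv2.cvtColor(w['pixels'],cv2.COLOR_RGB2GRAY),(0,0),.7).astype(int)
for x in(220,235,405,418): print('col',x,'rows50',g[50:75,x])
for y in(85,110,140): print('row',y,'L200',g[y,196:222],'R415',g[y,412:440])
```

```text
col 220 rows50 [161 161 161 161 162 160 149 124  98  85  86  97 117 136 148 154 156 156
 154 153 166 192 209 213 213]
col 235 rows50 [160 161 160 158 149 131 110  94  84  82  88 105 126 142 152 155 156 157
 159 167 185 203 212 214 214]
col 405 rows50 [161 158 147 122  96  84  81  82  88 103 122 138 146 148 147 144 144 160
 190 209 213 214 213 214 214]
col 418 rows50 [163 163 161 150 126 100  86  84  90 105 124 140 147 149 150 151 157 176
 198 210 213 213 213 213 213]
row 85 L200 [160 160 161 162 163 163 163 162 155 146 141 145 152 156 156 159 171 190
 206 211 212 213 213 213 213 214] R415 [214 213 213 214 214 214 214 213 212 209 199 181 163 154 152 150 147 142
 145 154 161 164 164 164 164 163 164 163]
row 110 L200 [165 165 165 165 163 160 160 161 163 163 161 153 141 139 147 154 156 158
 165 182 201 211 213 214 214 214] R415 [215 214 214 214 214 214 214 213 207 190 169 156 153 153 150 146 147 155
 161 164 164 165 165 164 164 164 164 163]
row 140 L200 [167 165 162 161 161 163 165 166 166 166 166 164 162 161 159 154 148 148
 153 155 156 162 177 195 208 213] R415 [215 215 214 214 215 213 204 186 167 157 155 153 147 140 142 154 162 165
 164 163 162 163 164 164 163 162 161 161]
```

```bash
python3 -c "
import cv2;a=cv2.imread('pics/w4.png')[35:175,190:450];cv2.imwrite('pics/z4.png',cv2.resize(a,None,fx=3,fy=3,interpolation=2))"
```

```text
(no output)
```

View pics/z4.png

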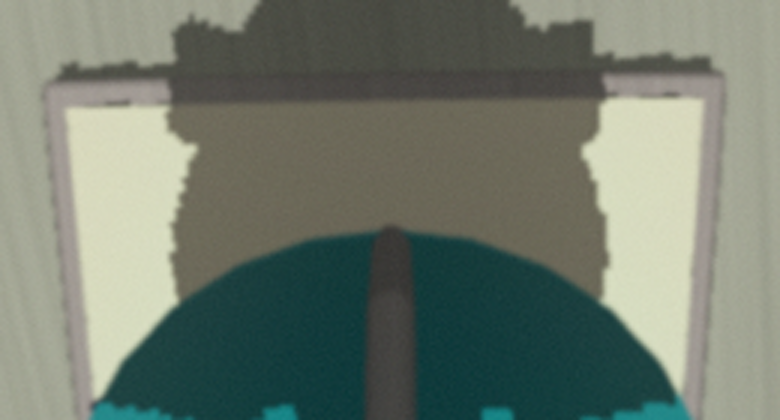

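Run:
```python
from h import *
w=bot.get_image('wrist');f=lambda *p:np.array([atz(w,q,18)[:2] for q in p])
L=f((206.5,85),(208.5,110),(212.5,140));Rr=f((430.5,85),(428.5,110),(425.5,140));N=f((220,61.7),(235,61.3),(405,59.3),(418,59.5))
for n,a in zip('LRN',(L,Rr,N)): print(n,a.round(1).tolist())
from scipy.optimize import least_squares
def r(v):
    th=v[2];u=np.array([np.cos(th),np.sin(th)]);n=np.array([-u[1],u[0]]);c=v[:2]
    return np.r_[(L-c)@u-100,(Rr-c)@u+100,(N-c)@n+100]
s=least_squares(r,[541,198,-.12]);print(s.x[:2],np.degrees(s.x[2]),s.fun.round(1))
```

```text
L [[629.6, 109.1], [632.6, 130.5], [634.9, 157.5]]
R [[434.4, 134.6], [437.1, 156.1], [440.9, 182.9]]
N [[613.7, 91.7], [600.8, 93.2], [455.5, 110.6], [444.3, 112.1]]
[541.65452708 201.02985478] -6.862806543483457 [-1.7 -1.3 -2.2  1.5  1.6  2.1  0.1  0.  -0.1  0. ]
```

The carry went well: the tomato stayed put, about 6 mm off centre, and the plate fit puts its middle at (541.7,201). I'll make a small centring shift, hold for over a second, then turn.

Request:
{"api": "apply_moves", "payload": {
  "rows": [
    [-1,-0.01,-0.004,0,0,0,0],
    [-1,-0.02,-0.009,0,0,0,0],
    [-1,-0.03,-0.013,0,0,0,0],
    [-1,-0.04,-0.017,0,0,0,0],
    [-1,-0.04,-0.017,0,0,0,0],
    [-1,-0.03,-0.013,0,0,0,0],
    [-1,-0.02,-0.009,0,0,0,0],
    [-1,-0.01,-0.004,0,0,0,0],
    [-1,0,0,0,0,0,0],
    [-1,0,0,0,0,0,0]
  ]
}}

```text
time: 18.6
position: [541.4, 200.0, 198.8]
ee_rot: [-2.072, 2.362, 0.0]
force: [-0.4, -0.5, -3.2]
finger_gap: 8.7
```

Request:
{"api": "apply_moves", "payload": {
  "rows": [
    [-1,0,0,0,0,0,0],
    [-1,0,0,0,0,0,0],
    [-1,0,0,0,0,0,0],
    [-1,0,0,0,0,0,0],
    [-1,0,0,0,0,0,0],
    [-1,0,0,0,0,0,0],
    [-1,0,0,0,0,0,0],
    [-1,0,0,0,0,0,0],
    [-1,0,0,0,0,0,0],
    [-1,0,0,0,0,0,0],
    [-1,0,0,0,0,0,0],
    [-1,0,0,0,0,0,0],
    [-1,0,0,0,0,0,0],
    [-1,0,0,0,0,0,0],
    [-1,0,0,0,0,0,0],
    [-1,0,0,0,0,0,0]
  ]
}}

```text
time: 20.2
position: [541.4, 200.0, 198.8]
ee_rot: [-2.072, 2.362, 0.0]
force: [0.3, -0.1, -1.9]
finger_gap: 9.0
```

Request:
{"api": "apply_moves", "payload": {
  "rows": [
    [-1,0,0,0,0,0,0.0017],
    [-1,0,0,0,0,0,0.0034],
    [-1,0,0,0,0,0,0.0051],
    [-1,0,0,0,0,0,0.0068],
    [-1,0,0,0,0,0,0.0085],
    [-1,0,0,0,0,0,0.0102],
    [-1,0,0,0,0,0,0.0119],
    [-1,0,0,0,0,0,0.0136],
    [-1,0,0,0,0,0,0.0153],
    [-1,0,0,0,0,0,0.017],
    [-1,0,0,0,0,0,0.0187],
    [-1,0,0,0,0,0,0.0204],
    [-1,0,0,0,0,0,0.0221],
    [-1,0,0,0,0,0,0.0238],
    [-1,0,0,0,0,0,0.0255],
    [-1,0,0,0,0,0,0.0272],
    [-1,0,0,0,0,0,0.0289],
    [-1,0,0,0,0,0,0.0306],
    [-1,0,0,0,0,0,0.0323],
    [-1,0,0,0,0,0,0.034]
  ]
}}

```text
time: 22.2
position: [541.4, 200.0, 198.8]
ee_rot: [-1.616, 2.694, 0.0]
force: [0.4, 0.3, -2.1]
finger_gap: 8.8
```

Request:
{"api": "apply_moves", "payload": {
  "rows": [
    [-1,0,0,0,0,0,0.0357],
    [-1,0,0,0,0,0,0.0374],
    [-1,0,0,0,0,0,0.0391],
    [-1,0,0,0,0,0,0.0408],
    [-1,0,0,0,0,0,0.0425],
    [-1,0,0,0,0,0,0.0442],
    [-1,0,0,0,0,0,0.0459],
    [-1,0,0,0,0,0,0.0476],
    [-1,0,0,0,0,0,0.0493],
    [-1,0,0,0,0,0,0.051],
    [-1,0,0,0,0,0,0.0493],
    [-1,0,0,0,0,0,0.0476],
    [-1,0,0,0,0,0,0.0459],
    [-1,0,0,0,0,0,0.0442],
    [-1,0,0,0,0,0,0.0425],
    [-1,0,0,0,0,0,0.0408],
    [-1,0,0,0,0,0,0.0391],
    [-1,0,0,0,0,0,0.0374],
    [-1,0,0,0,0,0,0.0357],
    [-1,0,0,0,0,0,0.034]
  ]
}}

```text
time: 24.2
position: [541.4, 200.0, 198.8]
ee_rot: [-0.361, 3.121, 0.0]
force: [0.6, -0.4, -2.5]
finger_gap: 8.9
```

Request:
{"api": "apply_moves", "payload": {
  "rows": [
    [-1,0,0,0,0,0,0.0323],
    [-1,0,0,0,0,0,0.0306],
    [-1,0,0,0,0,0,0.0289],
    [-1,0,0,0,0,0,0.0285],
    [-1,0,0,0,0,0,0.0272],
    [-1,0,0,0,0,0,0.0255],
    [-1,0,0,0,0,0,0.0238],
    [-1,0,0,0,0,0,0.0221],
    [-1,0,0,0,0,0,0.0204],
    [-1,0,0,0,0,0,0.0187],
    [-1,0,0,0,0,0,0.017],
    [-1,0,0,0,0,0,0.0153],
    [-1,0,0,0,0,0,0.0136],
    [-1,0,0,0,0,0,0.0119],
    [-1,0,0,0,0,0,0.0102],
    [-1,0,0,0,0,0,0.0085],
    [-1,0,0,0,0,0,0.0068],
    [-1,0,0,0,0,0,0.0051],
    [-1,0,0,0,0,0,0.0034],
    [-1,0,0,0,0,0,0.0017]
  ]
}}

```text
time: 26.2
position: [541.4, 200.0, 198.8]
ee_rot: [0.186, 3.136, 0.0]
force: [-0.4, -0.2, -3.0]
finger_gap: 9.2
```

Request:
{"api": "apply_moves", "payload": {
  "rows": [
    [-1,0,0,0,0,0,0],
    [-1,0,0,0,0,0,0],
    [-1,0,0,0,0,0,0],
    [-1,0,0,0,0,0,0],
    [-1,0,0,0,0,0,0]
  ]
}}

```text
time: 26.7
position: [541.4, 200.0, 198.8]
ee_rot: [0.186, 3.136, 0.0]
force: [-0.0, 0.7, -2.6]
finger_gap: 9.1
```

```bash
python3 chk.py c3.png
python3 - <<'E'
from h import *
for n in('scene','wrist'):
    i=bot.get_image(n);h=cv2.cvtColor(i['pixels'],cv2.COLOR_RGB2HSV);m=cv2.inRange(h,(5,150,90),(18,255,255))
    k,l,st,c=cv2.connectedComponentsWithStats(m)
    for a in range(1,k):
        if st[a,4]>25:
            X=atz(i,c[a],118+26)[:2];v=X-bot.read_state()['position'][:2];print(n,st[a,4],c[a].round(1),v.round(1),np.degrees(np.arctan2(v[1],v[0])).round(1)) if np.hypot(*v)<110 else 0
E
```

```text
t 26.7 pos [541.4 200.  198.8] F [-0.   0.7 -2.6] tilt [0.0001 0.0001] gap 9.1 head 173.2 j6 0.25
scene tom-dishcentre [ 1.6 -1.9] [322 145   9   8  56]
wrist tom-dishcentre [  1.  -11.7] [289 203  22  45 640]
scene 39 [345.6 156.5] [ 74.9 -10.5] -8.0
```

View pics/c3.png

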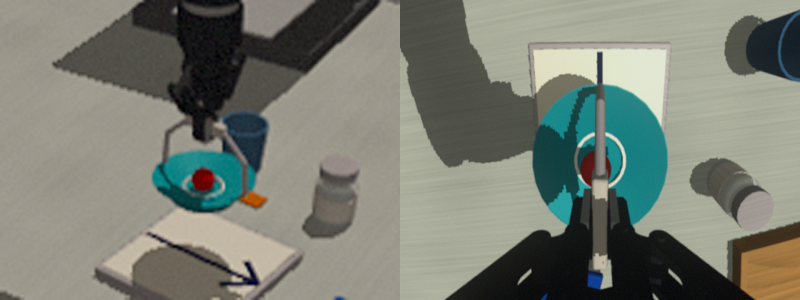

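The tab heading (-6.8° from the tool, -8° from the scene camera) matches the arrow (-6.9°). The tomato is in the ring and the dish is level. Handing in.

```bash
python3 -c "
from h import *
bot.job_done();s=bot.read_state();print(s['time'],s['position'],s['finger_gap'])"
```

```text
the job is handed in; nothing more can be done
the job is handed in; nothing more can be done
```

I picked up the turquoise dish by its handle and carried it unturned to about 10 cm above the middle of the light plate. It stayed still there for 1.6 s. I then turned it clockwise about 89° and handed the job in at about 27 s, with the dish still held.

Last checks before handing in:
- **Tab direction:** the tab points along about -6.8° by the tool pose and about -8° by the scene camera. The plate's arrow points along -6.9°.
- **Position:** the dish was within about 1 mm of the plate middle as I measured it, at (541.7, 201) mm, with its underside about 100 mm above the plate. My estimates of that middle from the different cameras varied by about 5 mm, so I used the close-up wrist-camera fit.
- **Level and grip:** the tool tilt was practically zero, the grip was steady with the fingers about 9 mm apart, and the arm was still.
- **Tomato:** the scene camera puts it 2 to 6 mm from the dish centre throughout, well inside the white ring. The wrist camera gave about 12 mm, but the handle hides part of the tomato there, so I did not trust that number. In the wrist pictures it is inside the ring too.
- **Other things:** I saw nothing else moved in the pictures, but did not measure each item.

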